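# Bring the hidden mark on the stone block into the inspection mirror

## Robot

A 7-joint arm with a two-finger parallel gripper is mounted at the origin on the work surface. World frame = base frame: x ahead of the robot, y to its left, z up, the work surface at z = 0. Lengths are in m, angles in rad, forces in N, time in s.
With the tool pointing down it reaches from about 0.425 to 0.875 m from the base axis. Payload 4.7 kg.
Tool frame: the origin (TCP) lies at the very end of the fingers, on their centre line; the grasp point (between the pads) lies 19 mm behind it; y points along the fingers, z is the direction in which the jaws open and shut, and the axes are right-handed (so a half turn about y gives the same grasp; the last joint's range is limited). The gripper opens to 87 mm and grips with 3 to 60 N. Pads are 19 mm wide; open, the fingers measure 117 mm over their backs; the gripper's body (75 mm by 190 mm) begins 51 mm behind the grasp point.
Start: joints at [-1.148, 0.321, -0.07, 1.45, 0.023, 1.371, -0.057], TCP at [0.258, 0.596, 0.223] pointing down, gripper open.
Joint ranges: [-2.86, 2.86], [-0.3, 2.09], [-1.38, 1.24], [0.06, 2.45], [-1.56, 4.7], [0.09, 2.05], [-2.69, 2.69]. Speed limits (rad/s): [2.57, 2.57, 3.14, 3.14, 3.14, 3.14, 3.14].

## Interface

Orientations are given as a rotation vector (axis times angle).
In Python, from bench import robot gives the robot as it stands. The module is installed in compiled form; this text tells all that it offers. Calls block until the motion is done:
- robot.move_pose(position, orientation): joint-space move of the TCP to a pose.
- robot.servo_line(position, rotation=None, speed=0.15): straight line of the TCP; rotation=None keeps the orientation; speed is the mean speed in m/s.
- robot.set_joints(angles): joint-space move.
- robot.set_gripper(opening): finger opening in m; the grip force is fixed at half the most; returns when the fingers have stopped.
- robot.pause(seconds).
- robot.inverse_kinematics(position, orientation): joint angles nearest the present ones, or None.
- robot.sense(): the state.
- robot.read_camera(name): name is "scene" or "top"; returns the picture (480x640x3 uint8, red, green, blue); there is no depth.
- robot.camera_model(name): a dict with "camera_matrix" (3x3 intrinsics, pixels), "R" (3x3) and "t" (3): a world point X has camera coordinates R X + t. Camera axes: x right, y down, z forward; pixel columns grow to the right and rows downward; lengths in m; the calibration is good to about 2 mm. A picture is of the moment at which its call begins. camera_model takes no time and is no camera call.
A pose or a line that the arm cannot do raises robot.MotionError and nothing moves.
- robot.close_job(): hands the job in, once; it reports no verdict.
Trained networks look in the newest picture that a camera, given by its name, has taken for a name from the list of things; names that differ only in an ending like _2 or _b are one class to them, and where a whole thing is asked for, a point or a joint stands for the part that bears it (a point fixed in the world has none). Each returns a list of dicts, best first, with "p" (0 to 1); they miss things now and then, are a little off and sometimes report something else, mostly with a low value. They report only what shows in the picture. A call takes as long as a camera call. They do not tell look-alikes from the thing itself.
- robot.boxes_of(camera, query): "rect" ([centre column, centre row, width, height] in pixels, round what is visible of it).
- robot.landmark_of(camera, query): "at" ([column, row] in pixels: a listed point, or the origin of a listed thing).
The state is a dict: "t": time; "joints": joint angles; "joint_vel": joint speeds; "tau": joint torques, N m; "eef_pos": TCP position; "eef_rot": TCP orientation; "contact_force": force on the tool from outside, world axes, zero at the start; "torque": the same for the moment, N m; "opening": finger opening in m.
Only numpy, scipy, OpenCV 4.12 (cv2) and the standard library are available. Lean on these libraries where they do the work, as an engineer would, in place of code of your own. Each camera call takes 0.05 s, during which the arm holds its last target. There are 200 camera calls.

## Task

First press the red spring pedal all the way down to its stop to switch on the camera's ring lamp, and let it come back up. Then take the yellow knob on the mirror's lever and swing the mirror until the small grey camera sees the orange mark on the stone block centred in the mirror, and finish there still gripping the knob: the mirror springs back if let go, so hold that angle and do not let go at the end. Keep off the mirror's glass and leave the loose tools and stones where they lie.

Things in the scene. Friction and masses are not known exactly. Their poses are not given: they have to be found in the camera images.
- pedal (a joint): red pedal plate (125 x 62 mm, 10 mm thick, black rubber pad near its free end) hinged at one end on a black steel base bolted to the bench; 0 = up at rest, grows as the free end is pressed down, 0.30 rad = fully down at its stop. A spring brings it back up; at the pad it takes about 4 N to start and about 10 N to reach the stop.
- pad (a point): the point in the middle of the rubber pad on the pedal's top face, 100 mm from the hinge; at rest about 63 mm above the bench, about 35 mm when the pedal is at its stop. Its x axis, laid level, points from the pad towards the hinge, z up.
- mirror (a joint): turn of the mirror about its upright post, counter-clockwise seen from above; 0 = spring rest, the mirror facing straight back at the camera, 1.1 rad = its end stop. A light spring (about 0.5 N m/rad) returns it to 0, so 2 to 4 N at the knob hold it. The line of sight turns by twice this angle. The angle needed lies between 0.35 and 0.85 rad.
- knob (a point): centre of the yellow upright round knob, 16 mm across and 55 mm tall (from 60 to 115 mm above the bench), on a flat steel lever (14 mm wide, its top 60 mm above the bench) that reaches straight out behind the mirror; the knob is 110 mm from the mirror's post axis, this point 90 mm above the bench and turning with the mirror. Its x axis points along the lever, from the knob to the post.
- sight (a point): not a solid thing: the camera's line of sight after the mirror. Origin on the mirror's upright turning axis at the centre of the glass's front face, 110 mm above the bench; x axis = direction in which the camera looks after reflection (level), z up. At mirror 0 it points back at the camera; it turns at twice the mirror's angle. The mark is in the middle of the mirror when this x axis passes through it.
- glass (a point): centre of the front face of the mirror's glass, 72 mm wide, 82 mm high, 5 mm thick, upright in a black frame 84 x 94 mm, spanning 65 to 159 mm above the bench; its front face contains the turning axis, this point is 112 mm above the bench; x axis = the way the mirror faces. (In the rules, mirror_c2 is the knob, mirror_c4 the glass.)
- station: fixed aluminium bar on the bench that carries the mirror's post at one end and the grey camera (46 mm square, 70 mm long, black lens with a white ring lamp) at the other. Origin on the mirror's turning axis at bench level; the camera's lens is about 190 mm from it, 110 mm up, in the direction 35 degrees clockwise (seen from above) from this body's x axis, and looks at the mirror.
- mark (a point): centre of the orange round mark, 32 mm across, on the face of the white stone block (75 x 64 mm, top 150 mm above the bench, fixed in a green-jawed holder) that looks roughly towards the mirror; 110 mm above the bench, 130 to 270 mm from the mirror's axis. An orange stripe runs from the mark up over the block's top edge.
- hammer: loose hammer 260 mm long, lying flat; leave it alone
- chisel: loose chisel with wooden handle, 235 mm long, 26 mm high, lying flat; leave it alone
- offcut_white: loose white stone offcut 60 x 35 x 20 mm; leave it alone
- offcut_grey: loose grey stone offcut 60 x 35 x 20 mm; leave it alone
- core: loose dark stone core standing upright, 38 mm across, 55 mm tall; leave it alone
- glue: loose white glue bottle, 54 mm across, 150 mm tall, red cap; leave it alone
- mallet: loose wooden mallet, head 100 x 65 x 55 mm, handle 180 mm long, lying flat; leave it alone
Not all that is in view belongs to the job. Leave any purple look-alike of the part that bears mark alone.

How it is judged:
By the outcome, as a careful person would: the job done as asked, in the order asked, and still so for the second after the job is handed in, while the arm keeps its last pose, push and grip.
It also fails if it takes over 46 s, if anything falls off the work surface, if the arm or the gripper's body presses on something with over 40 N, if the wrist force passes 120 N, or if a joint passes its speed limit or range.

## Working session

There is one attempt and no reset: what is moved stays moved. The work goes in short steps, each a Python script; the robot and the scene stay as the last script left them, time stands still between calls to the robot, and variables do not carry over. Pictures are saved under pics/ and viewed, about 8 in all and at most 12, crops included, and the job is handed in when it is done.

```bash
mkdir -p pics
cat > h.py <<'E'
import numpy as np, cv2
from bench import robot
def ray(cam,px):
    m=robot.camera_model(cam);K=np.array(m["camera_matrix"]);R=np.array(m["R"]);t=np.array(m["t"])
    return -R.T@t, R.T@np.linalg.solve(K,[px[0],px[1],1.])
def atz(cam,px,z):
    o,d=ray(cam,px); return o+d*(z-o[2])/d[2]
def proj(cam,X):
    m=robot.camera_model(cam);c=np.array(m["R"])@np.array(X)+np.array(m["t"]);p=np.array(m["camera_matrix"])@c;return p[:2]/p[2]
E
python3 - <<'E'
from h import *
for c in("scene","top"):
    im=robot.read_camera(c);cv2.imwrite(f"pics/{c}0.png",im[:,:,::-1])
    print(c,ray(c,(320,240)))
    for q,z in [("pad",.063),("knob",.09),("mark",.11),("glass",.112),("sight",.11),("station",0),("pedal",.05)]:
        for r in robot.landmark_of(c,q)[:3]: print(c,q,round(r["p"],2),np.round(r["at"],1),np.round(atz(c,r["at"],z),3))
print(robot.sense())
E
```

```text
scene (array([1.31657581, 0.12586401, 1.01232178]), array([-0.63060888, -0.12596323, -0.76589166]))
scene pad 0.96 [238.4 211. ] [ 0.484 -0.251  0.063]
scene pad 0.49 [375.1 264.3] [0.581 0.11  0.063]
scene knob 0.62 [415.5 248.1] [0.535 0.196 0.09 ]
scene mark 0.94 [471.  320.6] [0.72  0.322 0.11 ]
scene mark 0.69 [395.7 337. ] [0.789 0.176 0.11 ]
scene glass 0.79 [375.3 263.2] [0.616 0.111 0.112]
scene station 0.94 [375.9 296.6] [0.627 0.124 0.   ]Traceback (most recent call last):
  File "<stdin>", line 6, in <module>
ValueError: it knows: chisel, core, glass, glue, hammer, knob, mallet, mark, offcut_grey, offcut_white, pad, sight, station
```

View pics/scene0.png

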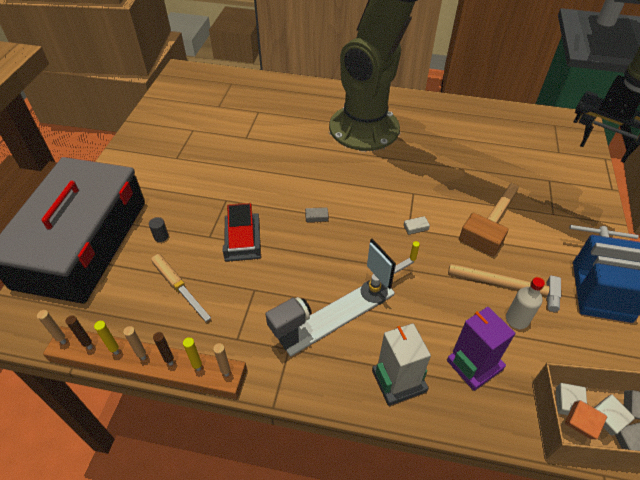

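The scene picture shows the red pedal at (241,232) with its pad at (240,215), the mirror at (380,263), the knob at (415,250), and the white block at (403,360) with its stripe at (403,333). The purple look-alike is at (483,345).

Run:
```python
from h import *
c="top"
im=robot.read_camera(c);cv2.imwrite(f"pics/{c}0.png",im[:,:,::-1])
print(c,ray(c,(320,240)))
for q,z in [("pad",.063),("knob",.09),("mark",.11),("glass",.112),("sight",.11),("station",0)]:
    for r in robot.landmark_of(c,q)[:3]: print(c,q,round(r["p"],2),np.round(r["at"],1),np.round(atz(c,r["at"],z),3))
s=robot.sense();print(s["t"],s["eef_rot"],s["contact_force"],s["opening"])
```

```text
top (array([ 0.32685926, -0.0045538 ,  1.26206293]), array([ 0.21765567,  0.00596954, -0.97604047]))
top pad 0.77 [438.9 295.1] [ 0.488 -0.254  0.063]
top pad 0.36 [137.6 266. ] [0.518 0.39  0.063]
top knob 0.65 [228.9 255.7] [0.545 0.192 0.09 ]
top mark 0.88 [174.4 169.7] [0.722 0.321 0.11 ]
top mark 0.59 [247.4 144. ] [0.788 0.169 0.11 ]
top glass 0.91 [269.2 219.7] [0.621 0.111 0.112]
top sight 0.35 [349.3 328.8] [ 0.404 -0.065  0.11 ]
top station 0.65 [267.2 232.2] [0.62  0.124 0.   ]
0.7 [-1.54675787  0.32056097 -0.32068138] [ 0.32466771 -0.01052491 -0.47561629] 0.08694365580736076
```

View pics/top0.png

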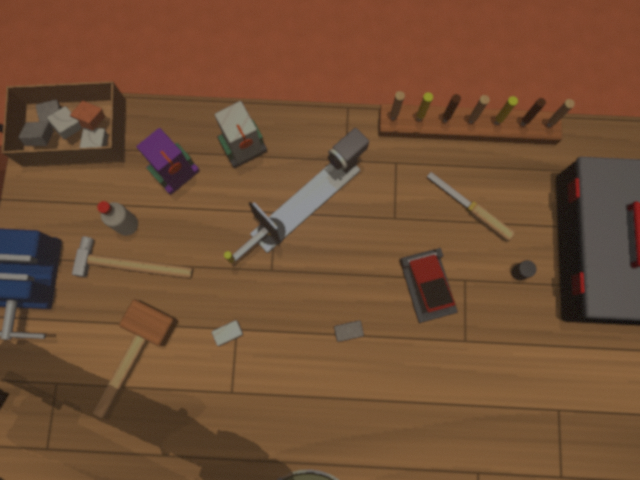

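```bash
cat >> h.py <<'E'
from scipy.spatial.transform import Rotation as Rn
def down(a):  # tool down, jaws opening along heading a
    y=np.array([0,0,-1.]);z=np.array([np.cos(a),np.sin(a),0]);return Rn.from_matrix(np.c_[np.cross(y,z),y,z]).as_rotvec()
def best(p,a):
    q0=np.array(robot.sense()["joints"]);c=[]
    for k in(0,np.pi):
        q=robot.inverse_kinematics(p,down(a+k))
        if q is not None: c.append((np.abs(np.array(q)-q0).max(),down(a+k)))
    return min(c,key=lambda t:t[0])[1]
E
python3 - <<'E'
from h import *
im={c:robot.read_camera(c).astype(int) for c in("scene","top")}
P=lambda c,z,w,m: None
for c in im:
    h=cv2.cvtColor(im[c].astype(np.uint8),cv2.COLOR_RGB2HSV)
    def seg(nm,lo,hi,box,z):
        x0,x1,y0,y1=box;m=cv2.inRange(h[y0:y1,x0:x1],lo,hi);n,_,st,ce=cv2.connectedComponentsWithStats(m)
        for i in range(1,n):
            if st[i,4]>5: p=ce[i]+[x0,y0];print(c,nm,st[i],np.round(p,1),np.round(atz(c,p,z),4))
    b={"top":[(215,245,240,270),(225,275,95,170)],"scene":[(405,425,235,268),(375,435,320,405)]}[c]
    seg("knob",(22,140,60),(35,255,255),b[0],.0875)
    seg("orange",(3,140,90),(14,255,255),b[1],.11)
pad=np.array([.486,-.252])
a=np.radians(110);r=best([*pad,.2],a)
robot.set_gripper(0.0)
robot.move_pose([*pad,.2],r);robot.servo_line([*pad,.075],speed=.12)
s=robot.sense();f0=np.array(s["contact_force"]);print(s["t"],s["eef_pos"],f0)
z=.068
while z>.022:
    robot.servo_line([*pad,z],speed=.05);s=robot.sense();f=np.array(s["contact_force"])-f0
    print(round(z,3),np.round(s["eef_pos"],4),np.round(f,1))
    if f[2]>24:break
    z-=.003
a=robot.read_camera("scene");
robot.pause(.2);a=robot.read_camera("scene");cv2.imwrite("pics/press.png",cv2.resize(a[180:380,180:440,::-1],None,fx=2.5,fy=2.5))
print(robot.sense()["t"])
E
```

```text
scene knob [  5   6  10  20 124] [414.3 250.3] [0.5402 0.1943 0.0875]
scene orange [21  5 11 15 46] [401.2 331.9] [0.7753 0.1852 0.11  ]
top knob [ 9 11  9  9 62] [227.7 255.1] [0.5465 0.1951 0.0875]
top orange [  0   0  50   8 263] [251.4  97.2] [0.8973 0.1689 0.11  ]
top orange [13 31  4  7 10] [239.5 129. ] [0.8214 0.1891 0.11  ]
top orange [15 44 10  7 27] [244.5 141.5] [0.7931 0.1759 0.11  ]
6.5917 [ 0.48664003 -0.25231819  0.07584146] [ 0.30522071 -0.2107026  -0.13338776]
0.068 [ 0.4858 -0.2519  0.0678] [0.4 0.6 0.1]
0.065 [ 0.4865 -0.2523  0.0655] [ 0.5 -0.3  3.6]
0.062 [ 0.4863 -0.2525  0.0623] [-0.3 -2.4  2.4]
0.059 [ 0.4862 -0.2526  0.0593] [-1.2 -1.   3.1]
0.056 [ 0.4861 -0.2525  0.0563] [-0.8 -2.5  5.6]
0.053 [ 0.486  -0.2524  0.0533] [-1.2 -2.6  6. ]
0.05 [ 0.4859 -0.2525  0.0504] [-1.2 -2.8  6.1]
0.047 [ 0.4856 -0.2526  0.0474] [-1.8 -3.1  8.1]
0.044 [ 0.4854 -0.2527  0.0444] [-3.  -2.3  7. ]
0.041 [ 0.4852 -0.2528  0.0414] [-4.1 -1.8  8.1]
0.038 [ 0.485  -0.2529  0.0384] [-3.8 -2.5  8.6]
0.035 [ 0.4848 -0.253   0.0356] [-4.9 -3.2 10.3]
0.032 [ 0.4848 -0.253   0.034 ] [-8.7 -1.6 18.7]
0.029 [ 0.4848 -0.2531  0.0334] [-13.5   1.6  35.4]
10.4333
```

View pics/press.png

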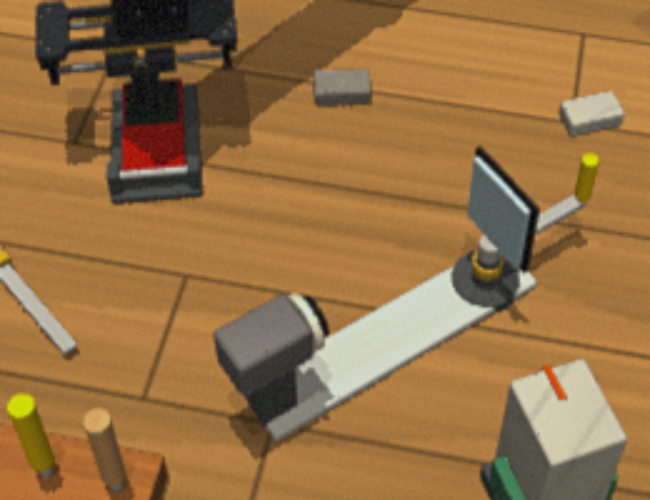

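The pedal reached its stop at z≈33 mm with about 35 N. The picture shows the pedal fully down and the ring lamp white, at about (312,325) in the crop. Next I release it, refine the mark and go to the knob.

Run:
```python
from h import *
robot.servo_line([.486,-.252,.12],speed=.1)
k=np.array([.542,.194]);robot.set_gripper(.05)
r=best([*k,.22],np.radians(46))
robot.servo_line([.486,-.252,.2],speed=.2)
a=robot.read_camera("scene");t=robot.read_camera("top")
x=cv2.resize(a[300:400,370:450,::-1],None,fx=5,fy=5,interpolation=2);y=cv2.resize(t[95:175,205:285,::-1],(400,400),interpolation=2)
w=cv2.resize(a[180:270,210:275,::-1],(361,500))
o=np.zeros((500,790,3),np.uint8);o[:500,:400]=x;o[:400,400:790]=y[:,:390]
cv2.imwrite("pics/mark.png",o)
robot.move_pose([*k,.22],r)
a=robot.read_camera("scene");cv2.imwrite("pics/knob.png",cv2.resize(a[140:340,200:460,::-1],None,fx=3,fy=3))
s=robot.sense();print(s["t"],s["eef_pos"],s["joints"])
for q in("pad",):print(robot.landmark_of("scene",q)[:1])
```

```text
14.9 [0.54250527 0.19224371 0.21979577] [-0.22939821  0.1718959  -0.1777358   1.64093663  0.03181807  1.33195333
  0.38766618]
[{'at': [239.1, 210.1], 'p': 0.75}]
```

View pics/mark.png

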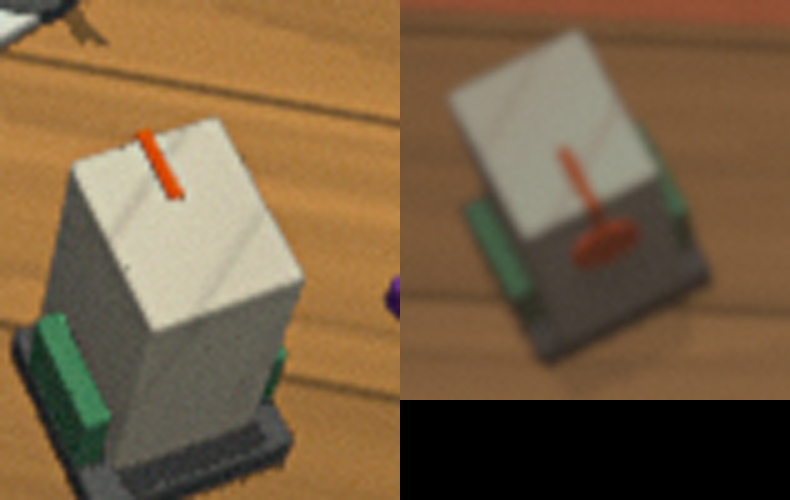

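View pics/knob.png

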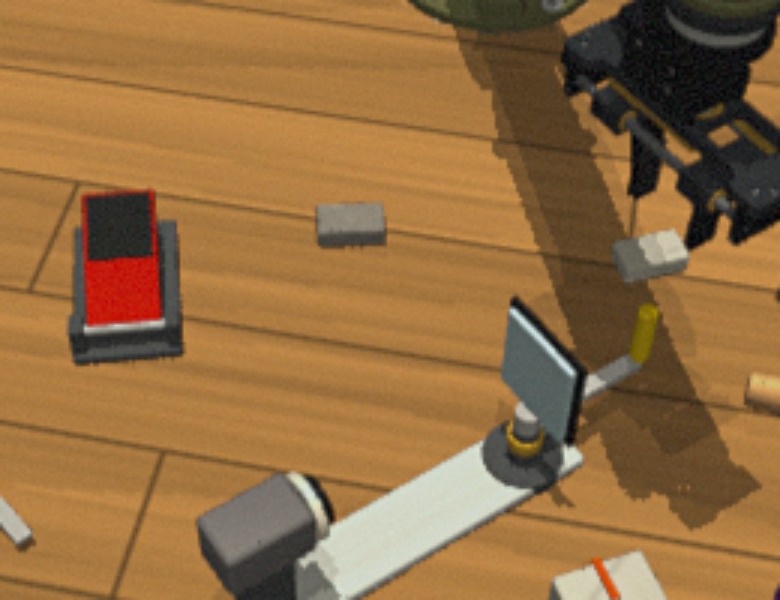

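The pedal is back up, with the plate at (120,260) in the second crop. The mark is clear in the top view at (604,244) in the first crop, with the stripe's edge at (600,222) in the top view and (147,131) in the scene view. Next I compute the geometry and grip the knob.

Run:
```python
from h import *
A=lambda *a:np.round(atz(*a),4)
print("mark",A("top",(245.8,143.8),.11),"edge",A("scene",(399.4,326.2),.15),A("top",(245,139.4),.15))
print("disc",A("scene",(374.3,291.7),.012),A("scene",(374.3,291.7),.02))
# grip
k=np.array([.542,.194]);r=best([*k,.22],np.radians(46))
robot.servo_line([*k,.12],r,speed=.1)
robot.servo_line([*k,.074],r,speed=.08)
robot.set_gripper(0.)
s=robot.sense();print(s["t"],s["eef_pos"],s["opening"],s["contact_force"])
a=robot.read_camera("scene");b=robot.read_camera("top")
for c in("scene","top"):
  for q,z in(("glass",.112),("station",0)):
    for x in robot.landmark_of(c,q)[:1]: print(c,q,x["p"],A(c,x["at"],z))
o=np.zeros((600,800,3),np.uint8);o[:,:400]=cv2.resize(a[200:350,330:430,::-1],(400,600),interpolation=2);o[:480,400:]=cv2.resize(b[180:300,205:305,::-1],(400,480),interpolation=2)
cv2.imwrite("pics/grip.png",o)
```

```text
mark [0.7881 0.1728 0.11  ] edge [0.7874 0.1779 0.15  ] [0.7817 0.169  0.15  ]
disc [0.622  0.1185 0.012 ] [0.6275 0.1185 0.02  ]
17.5167 [0.54198132 0.19394685 0.07411342] 0.015053470682141176 [-1.15956662 -0.02257038  1.26322989]
scene glass 0.92 [0.6133 0.1134 0.112 ]
scene station 0.75 [0.6133 0.1229 0.    ]
top glass 0.67 [0.623  0.1093 0.112 ]
top station 0.9 [0.6256 0.116  0.    ]
```

View pics/grip.png

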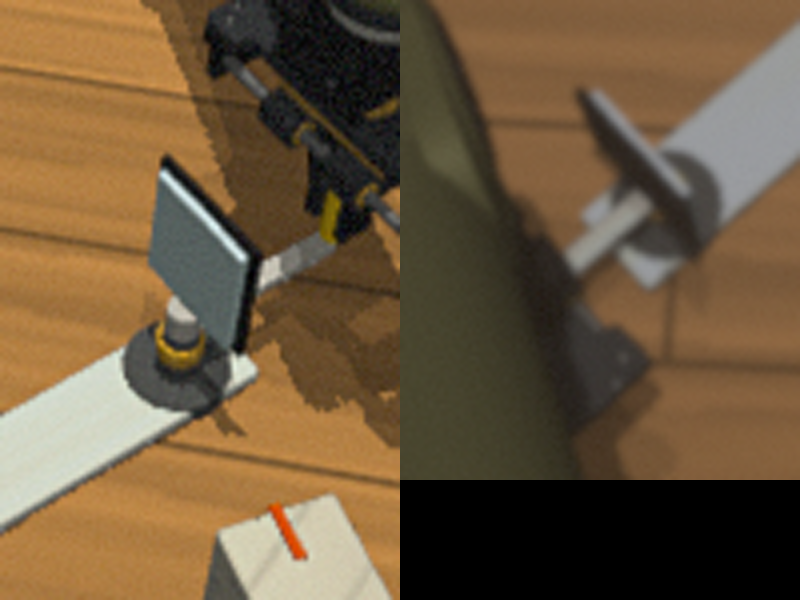

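The fingers hold the knob (opening 15 mm) and are clear of the glass. I refine the bar direction from the saved pictures, which takes no robot time.

Run:
```python
from h import *
for c,(x0,x1,y0,y1) in {"top":(255,365,145,255),"scene":(270,400,275,360)}.items():
    g=cv2.imread(f"pics/{c}0.png",0)
    L=cv2.createLineSegmentDetector().detect(g[y0:y1,x0:x1])[0][:,0]
    for l in L:
        n=np.hypot(l[2]-l[0],l[3]-l[1])
        if n<25: continue
        p=atz(c,l[:2]+[x0,y0],.012);q=atz(c,l[2:]+[x0,y0],.012);d=q-p
        if d[0]<0:d=-d
        u=d/np.linalg.norm(d);print(c,round(n),np.round(l+[x0,y0,x0,y0]),"ang",round(np.degrees(np.arctan2(d[1],d[0])),1),"off from (.62,.117)",np.round(np.cross(u[:2],p[:2]-[.62,.117]),4))
m=np.array([.788,.173])
for ax in([.62,.117],[.622,.1185],[.6185,.115]):
    v=m-ax;print(ax,np.degrees(np.arctan2(v[1],v[0])),np.hypot(*v))
```

```text
top 28 [255. 207. 274. 229.] ang 44.8 off from (.62,.117) -0.011
top 28 [361. 160. 339. 179.] ang -44.1 off from (.62,.117) -0.0176
top 97 [286. 234. 359. 170.] ang -44.5 off from (.62,.117) -0.0295
top 70 [323. 168. 271. 214.] ang -44.5 off from (.62,.117) 0.0284
top 61 [326. 161. 264. 158.] ang -89.9 off from (.62,.117) 0.1752
top 51 [363. 218. 312. 215.] ang 89.7 off from (.62,.117) -0.0425
top 29 [332. 214. 361. 215.] ang -88.9 off from (.62,.117) 0.0455
scene 57 [359. 287. 310. 315.] ang -44.5 off from (.62,.117) -0.0286
scene 74 [311. 341. 375. 304.] ang -44.5 off from (.62,.117) 0.0297
scene 30 [383. 332. 397. 359.] ang 31.7 off from (.62,.117) -0.025
scene 28 [302. 297. 329. 302.] ang -88.7 off from (.62,.117) 0.0486
scene 32 [398. 317. 367. 311.] ang -89.9 off from (.62,.117) 0.0583
scene 30 [276. 328. 302. 313.] ang -44.1 off from (.62,.117) -0.0436
scene 62 [366. 312. 313. 344.] ang -44.2 off from (.62,.117) 0.0365
scene 42 [306. 351. 347. 359.] ang 90.0 off from (.62,.117) -0.1849
scene 29 [333. 359. 304. 354.] ang -89.1 off from (.62,.117) 0.1899
[0.62, 0.117] 18.434948822922003 0.17708754896942927
[0.622, 0.1185] 18.175693671420618 0.17471762933373383
[0.6185, 0.115] 18.890069008306988 0.17914868126782288<stdin>:10: DeprecationWarning: Arrays of 2-dimensional vectors are deprecated. Use arrays of 3-dimensional vectors instead. (deprecated in NumPy 2.0)
```

The bar direction is −44.5° and runs through (0.620, 0.117) in both views. The mark lies at 18.6°, so the mirror must turn 31.55° (0.551 rad). I swing it along the arc.

Run:
```python
from h import *
ax=np.array([.62,.117]);s=robot.sense();p=np.array(s["eef_pos"]);R0=Rn.from_rotvec(s["eef_rot"])
v=p[:2]-ax;r=np.hypot(*v);a0=np.arctan2(v[1],v[0]);end=np.radians(135.5+31.55)
for a in np.linspace(a0,end,8)[1:]:
    robot.servo_line([*(ax+r*np.array([np.cos(a),np.sin(a)])),.074],(Rn.from_euler("z",a-a0)*R0).as_rotvec(),speed=.05)
robot.pause(.4);s=robot.sense();q=np.array(s["eef_pos"])
print(s["t"],q,s["opening"],s["contact_force"],"ang",np.degrees(np.arctan2(*(q[:2]-ax)[::-1])))
a=robot.read_camera("scene");b=robot.read_camera("top")
o=np.zeros((600,800,3),np.uint8);o[:,:400]=cv2.resize(a[200:350,330:430,::-1],(400,600),interpolation=2);o[:480,400:]=cv2.resize(b[180:300,205:305,::-1],(400,480),interpolation=2)
cv2.imwrite("pics/swing.png",o)
for c in("scene","top"):
    cv2.imwrite(f"pics/{c}1.png",(a if c=="scene" else b)[:,:,::-1])
    for x in robot.landmark_of(c,"knob")[:1]: print(c,x["p"],x["at"],atz(c,x["at"],.09))
    x0,x1,y0,y1={"top":(235,300,190,260),"scene":(355,420,230,300)}[c]
    g=cv2.cvtColor(np.ascontiguousarray((a if c=="scene" else b)[y0:y1,x0:x1]),cv2.COLOR_RGB2GRAY)
    for l in cv2.createLineSegmentDetector().detect(g)[0][:,0]:
        if np.hypot(l[2]-l[0],l[3]-l[1])<12: continue
        l=l+np.float32([x0,y0,x0,y0]);f=lambda z:round(np.degrees(np.arctan2(*(atz(c,l[2:],z)-atz(c,l[:2],z))[1::-1]))%180,1)
        print(c,np.round(l),"z.159:",f(.159),"z.06:",f(.06))
```

```text
20.4917 [0.51317146 0.14194415 0.0740521 ] 0.015100174852763586 [-3.08418461  3.30193328  3.59113179] ang 166.85708376647435
scene 0.9 [392.4, 239.8] [0.52121338 0.1407898  0.09      ]
scene [394. 257. 365. 246.] z.159: 76.4 z.06: 76.4
scene [391. 282. 396. 259.] z.159: 176.9 z.06: 176.9
scene [363. 299. 360. 287.] z.159: 21.4 z.06: 21.4
scene [364. 248. 362. 268.] z.159: 4.0 z.06: 4.0
scene [394. 291. 383. 280.] z.159: 45.9 z.06: 45.9
scene [366. 249. 394. 260.] z.159: 76.5 z.06: 76.5
scene [395. 245. 397. 230.] z.159: 179.2 z.06: 179.2
scene [355. 257. 363. 242.] z.159: 167.9 z.06: 167.9
scene [391. 230. 388. 248.] z.159: 179.4 z.06: 179.4
scene [377. 277. 360. 270.] z.159: 71.1 z.06: 71.1
scene [399. 257. 394. 281.] z.159: 177.3 z.06: 177.3
scene [374. 244. 371. 230.] z.159: 18.2 z.06: 18.2
scene [375. 246. 398. 255.] z.159: 76.0 z.06: 76.0
scene [412. 283. 395. 286.] z.159: 111.0 z.06: 111.0
scene [404. 239. 413. 260.] z.159: 22.9 z.06: 22.9
scene [419. 275. 402. 269.] z.159: 76.2 z.06: 76.2
top 0.18 [152.3, 323.4] [0.39624098 0.33696215 0.09      ]
top [284. 222. 286. 235.] z.159: 13.1 z.06: 13.1
top [252. 214. 283. 222.] z.159: 78.3 z.06: 78.3
top [298. 191. 269. 216.] z.159: 135.2 z.06: 135.2
top [247. 200. 253. 212.] z.159: 28.7 z.06: 28.7
top [289. 232. 299. 222.] z.159: 138.6 z.06: 138.6
top [269. 214. 255. 211.] z.159: 82.0 z.06: 82.0
top [260. 256. 253. 228.] z.159: 18.1 z.06: 18.1
top [247. 245. 257. 254.] z.159: 51.3 z.06: 51.3
```

View pics/swing.png

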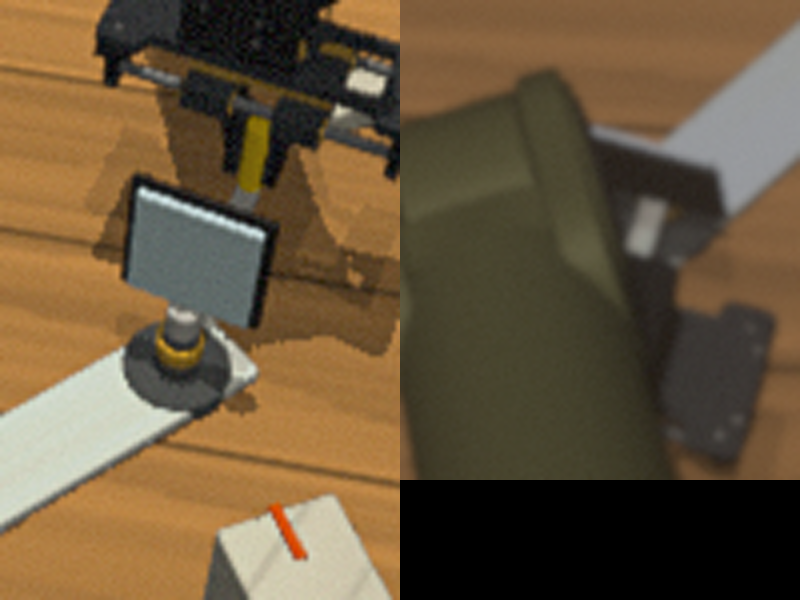

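The mirror has swung and the knob sits between the fingers. The mirror's edges read 76.4° (scene) and 78.3° (top), against a target of 77.05°. The glass, block and offcut are untouched, so I hand in.

Run:
```python
from h import *
s=robot.sense();print(s["t"],s["eef_pos"],s["opening"]);print(robot.close_job())
```

```text
20.6917 [0.51314171 0.14182396 0.07406049] 0.015213223551481025
the job is handed in; nothing more can be done
None
```

I pressed the pedal to its stop and let it come back up. I then swung the mirror by its knob to about 0.55 rad and handed in at about 20.7 s with the knob still gripped.

**Pedal:** The fingertips stopped at z ≈ 33 mm with about 35 N. A later picture shows the pedal back up. The ring looked white in the picture, but I have no before-and-after comparison that the lamp lit.

**Mirror angle:** The bar direction (−44.5° in both cameras) and the mark bearing (about 18.6°) call for 31.55° of turn, so the lever should point at 167.05°. The gripper's position read 166.9°, about 0.2° short; I left that as being within the measuring error.

**Cross-checks:**
- The mirror's edges measured 76.4° in the scene view and 78.3° in the top view. The target was 77.05°, so the two views disagree by about 2°.
- The knob detector put the knob about 8 mm further out in x than the gripper's own position (scene view). Its top-view result was a low-confidence false find, because the arm hid the knob.
- The fingers read 15 mm open on the 16 mm knob, so the grip was holding at hand-in.
- I saw nothing disturbed near the mirror. I did not check every loose tool one by one.

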